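Mount the coin carrier on the cleaning fixture and latch it

TASK

Mount the coin carrier on the cleaning fixture for brushing: slide its sleeve over the upright arbor, with its two edge notches over the two locating pins, and lower it gently until the plate lies flush on the base - do not drop or ram it. Then turn the black-winged latch round to its stop so that its bar lies over the plate's edge, let go, and leave the other things on the bench where they are.

Things in the scene. Friction and masses are not known exactly. Their poses are not given: they have to be found in the camera images.
- carrier: Loose coin carrier, 0.4 kg: aluminium plate 110 x 110 x 8 mm, four dark coins fixed on it near the corners; central round steel sleeve, 36 mm outside, 23.5 mm bore, open both ends, top 58 mm above the plate's underside. Two notches 15 mm wide, 19 mm deep, in the middles of its +y and -y edges. Origin: centre of underside, z up along the bore. A half turn makes no difference.
- fixture: Fixed grey base 25 mm high, x -75 to +125 mm, y +-75 mm. Upright steel arbor at x = y = 0: 20 mm diameter, 67 mm above the base, top 7 mm tapering to 11 mm. Two pins, 8 mm diameter, 14 mm high, tapered tops, at x = 0, y = +-46 mm, for the carrier's notches (so the carrier's y axis lies along this y, either way round). Origin: base underside on the arbor axis, z up.
- seat (a point): Point on the arbor axis at the base's top face (25 mm above the bench): the carrier's origin belongs here. Axes as the fixture's.
- arbor_tip (a point): Centre of the arbor's top end, 67 mm above the base's top face.
- latch (a joint): Turn latch on a vertical pivot at fixture x = +90, y = 0 mm. 0: its bar points to fixture +y (open); grows counter-clockwise from above to a stop at 1.57 rad: bar points at the arbor, over the mounted plate's edge. Stays where left. Steel bar 16 mm wide, reaching 52 mm from the pivot, 11.5 to 17.5 mm above the base top (3.5 mm above a mounted plate).
- latch_grip (a point): Point on the latch pivot axis, 40 mm above the base top, in the upright black wing to grip: 10 mm thick, 36 mm long along the bar (16 mm behind the axis to 20 mm ahead), 17.5 to 47.5 mm above the base top. Its y axis points along the bar, x across the wing.
- hammer: Bystander: hammer 260 mm long lying on the bench. Origin at its underside.
- jar: Bystander: closed amber jar, 64 mm diameter, 85 mm high. Origin: centre of its underside.
- spacer: Bystander: plain steel spacer ring, 36 mm outer diameter, 35 mm high, without any plate. Origin: centre of its underside.
- tray: Bystander: open steel tray 110 x 170 x 30 mm holding old coins. Origin: centre of its underside.
Not all that is in view belongs to the job. What is shaped like the carrier but turquoise is not meant. Of the things that look like the fixture, the larger one is meant.

How it is judged:
By the outcome, as a careful person would: the job done as asked, in the order asked, and still so for the second after the job is handed in, with the robot touching nothing.
It also fails if it takes over 51 s, if anything falls off the work surface, if the arm or the gripper's body presses on something with over 40 N, if the wrist force passes 120 N, or if a joint passes its speed limit or range.

ROBOT

A 6-joint arm with a two-finger parallel gripper is mounted at the origin on the work surface. World frame = base frame: x ahead of the robot, y to its left, z up, the work surface at z = 0. Lengths are in mm, angles in rad, forces in N, time in s.
With the tool pointing down it reaches from about 400 to 925 mm from the base axis. Payload 12.5 kg.
Tool frame: the origin (TCP) lies midway between the tips of the shut fingers; the grasp point (between the pads) lies 19 mm behind it; z points along the fingers, y is the line along which they close (so a half turn about z gives the same grasp; the last joint's range is limited). The gripper opens to 95 mm and grips with 3 to 60 N. Pads are 20 mm wide; open, the fingers measure 119 mm over their backs; the gripper's body (75 mm by 180 mm) begins 59 mm behind the grasp point.
Start: joints at [-1.423, 0.491, 1.559, -0, 1.092, -0.106], TCP at [156.95, -604.991, 214.661] pointing down, gripper open.
Joint ranges: [-3.1, 3.1], [-0.84, 2.19], [0.05, 2.79], [-1.13, 4.28], [0.06, 2.93], [-2.69, 2.69]. Speed limits (rad/s): [2.22, 2.22, 2.79, 3.14, 3.14, 3.14].

INTERFACE

Orientations are given as [roll, pitch, yaw] about the fixed x, y, z axes, in that order (R = Rz(yaw) Ry(pitch) Rx(roll)).
In Python, from cell import env gives the robot as it stands.
- The arm moves only by the tool carry_out, never from a script. Its argument "series" is a list of rows, each a list of 4 numbers: the shift along the world's x, y, z normalised to -1 to 1, where 1 is 5 cm, then the turn about the world's z normalised to -1 to 1, where 1 is 6 degrees. In form: [[x, y, z, turn], ...]. A call has exactly 5 rows; each row shifts and turns the commanded pose from where the row before left it; what a row does not reach is not made up. A row lasts 1/10 s, in which the tool goes at most 50 mm and 8.59 degrees, less where a joint would pass 70% of its speed; a pose out of reach is approached as far as the arm can. A call with a number of a shift or a turn outside -1 to 1 is refused whole. A call with a gripper value outside its range is refused whole. "fingers" is the closure, from -1 (fully open) to 1 (shut), set as the call begins (left out, the last holds). The fingers move at their own pace and stop on an object; the grip force is fixed at half the most. Time passes only in rows, so rows that do not move let the fingers close, or fill a call up. It gives the time, the measured TCP pose, the force, the opening and the grip force at its end, in the units of the state.
- env.state(): the state, without advancing time (a new reading comes with each control period).
- env.read_camera(name): name is "side" or "top"; returns the picture (400x640x3 uint8, red, green, blue); there is no depth.
- env.calibration(name): a dict with "K" (3x3 intrinsics, pixels), "dist" ([k1, k2, p1, p2, k3] as OpenCV has them; the pictures are not rectified), "pose" (4x4, takes a point from camera to world coordinates). Camera axes: x right, y down, z forward; pixel columns grow to the right and rows downward; lengths in mm; the calibration is good to about 2 mm. A picture is of the moment at which its call begins. calibration takes no time and is no camera call.
- env.job_done(): hands the job in; it is judged then, once.
Trained networks look in the newest picture that a camera, given by its name, has taken for a name from the list of things; names that differ only in an ending like _2 or _b are one class to them, and where a whole thing is asked for, a point or a joint stands for the part that bears it (a point fixed in the world has none). Each returns a list of dicts, best first, with "conf" (0 to 1); they miss things now and then, are a little off and sometimes report something else, mostly with a low value. They report only what shows in the picture. A call takes as long as a camera call. They do not tell look-alikes from the thing itself.
- env.look_for(camera, label): "position" ([row, column] as shares, 0 to 1, of the picture: columns of its width, rows of its height, amid what is visible of it).
The state is a dict: "t": time; "joints": joint angles; "qvel": joint speeds; "tau": joint torques, N m; "eef_pos": TCP position; "tcp_rot": TCP orientation; "ft_force": force on the tool from outside, world axes, zero at the start; "moment": the same for the moment, N m; "opening": opening from 0.0 (shut) to 1.0 (fully open); "grip_force": force on a finger pad.
Only numpy, scipy, OpenCV 4.12 (cv2) and the standard library are available. Lean on these libraries where they do the work, as an engineer would, in place of code of your own. Each camera call takes 0.05 s, during which the arm holds its last target. There are 200 camera calls.

## Working session

There is one attempt and no reset: what is moved stays moved. The work goes in short steps, Python scripts to look and compute and a tool call to move; the robot and the scene stay as the last step left them, time stands still between calls to the robot, and variables do not carry over. Pictures are saved under pics/ and viewed, at most 10 in all, crops included, and the job is handed in when it is done.

Besides the shell and the picture viewer there is one more tool, called in YAML: its name, and indented under it one key for each argument. carry_out: Moves the arm, as the interface text tells. Its arguments: {"type":"object","properties":{"series":{"type":"array","items":{"type":"array","items":{"type":"number","minimum":-1,"maximum":1}}},"fingers":{"type":"number"}},"required":["series"]}

```bash
mkdir -p pics; ls; python3 - <<'E'
from cell import env
import cv2
for n in("top","side"):
    im=env.read_camera(n); cv2.imwrite(f"pics/{n}0.png",im[:,:,::-1])
    c=env.calibration(n); print(n,c["K"],c["dist"],c["pose"])
    for l in("carrier","fixture","latch","arbor_tip","spacer"):
        print(l,[(round(d["conf"],2),[round(d["position"][0]*400),round(d["position"][1]*640)]) for d in env.look_for(n,l)])
s=env.state();print(s["t"],s["eef_pos"],s["tcp_rot"])
E
```

```text
pics
top [[377.31253913   0.         317.86765078]
 [  0.         377.31253913 197.21569077]
 [  0.           0.           1.        ]] [0.00883262 0.         0.         0.         0.        ] [[ 7.71408411e-03 -9.85472997e-01  1.69656903e-01  3.39815508e+02]
 [-9.99968601e-01 -7.29451164e-03  3.09623505e-03  3.01559967e+00]
 [-1.81369178e-03 -1.69675461e-01 -9.85498325e-01  1.17838555e+03]
 [ 0.00000000e+00  0.00000000e+00  0.00000000e+00  1.00000000e+00]]
carrier [(0.8, [265, 219]), (0.63, [202, 243]), (0.43, [202, 384])]
fixture [(0.97, [281, 408]), (0.8, [200, 383])]
latch []
arbor_tip [(0.97, [199, 380]), (0.74, [281, 404])]
spacer [(0.49, [248, 311])]
side [[382.03509445   0.         323.52516734]
 [  0.         382.03509445 198.14357725]
 [  0.           0.           1.        ]] [-0.02212748  0.          0.          0.          0.        ] [[ 9.96527865e-01 -5.17149725e-02  6.52516306e-02  4.66476222e+02]
 [-8.32332304e-02 -5.98931082e-01  7.96463300e-01 -8.59091786e+02]
 [-2.10784794e-03 -7.99128976e-01 -6.01155916e-01  7.28269634e+02]
 [ 0.00000000e+00  0.00000000e+00  0.00000000e+00  1.00000000e+00]]
carrier [(0.86, [168, 258]), (0.6, [174, 314])]
fixture [(0.85, [270, 331]), (0.62, [292, 227])]
latch [(0.6, [242, 351])]
arbor_tip [(0.77, [265, 328]), (0.56, [295, 227])]
spacer [(0.55, [215, 271])]
0.6 [ 156.93598542 -604.97703614  214.647724  ] [ 3.14153839e+00 -5.47676303e-07  2.53721893e-01]
```

View pics/top0.png

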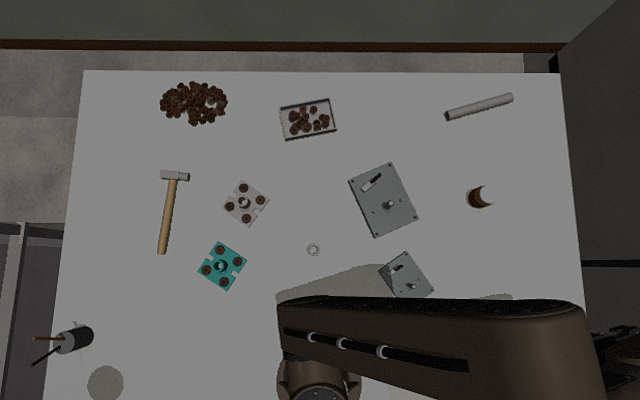

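View pics/side0.png

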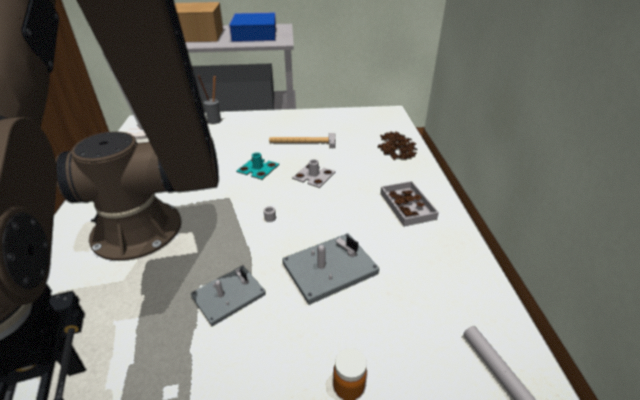

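The top view shows the silver carrier near (r203, c245), the large fixture near (r200, c383) with its latch at (r181, c371), and the turquoise and small look-alikes in front. I'll zoom in for precise points.

```bash
python3 - <<'E'
import cv2,numpy as np
t=cv2.imread("pics/top0.png");s=cv2.imread("pics/side0.png")
def c(im,r,cc,h,w,z=None):
    return cv2.resize(im[r:r+h,cc:cc+w],(400,300),interpolation=cv2.INTER_CUBIC)
a=np.vstack([np.hstack([c(t,173,205,60,80),c(t,155,333,90,120)]),np.hstack([c(s,150,280,45,60),c(s,225,275,82,110)])])
cv2.imwrite("pics/z1.png",a)
E
```

```text
(no output)
```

View pics/z1.png

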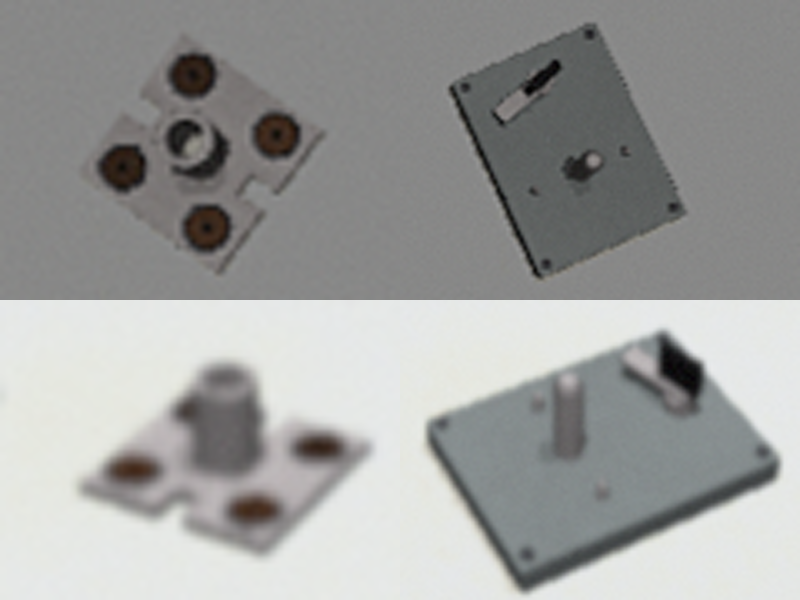

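```bash
cat > h.py <<'E'
import numpy as np,cv2
from scipy.optimize import least_squares
from cell import env
def proj(n,P):
    c=env.calibration(n);T=np.linalg.inv(np.array(c["pose"]))
    rv=cv2.Rodrigues(T[:3,:3])[0]
    return cv2.projectPoints(np.array(P,float).reshape(-1,1,3),rv,T[:3,3],np.array(c["K"]),np.array(c["dist"]))[0][:,0]
def W(p,P,z0=0):
    P=np.array(P,float);c,s=np.cos(p[2]),np.sin(p[2])
    return np.c_[p[0]+c*P[:,0]-s*P[:,1],p[1]+s*P[:,0]+c*P[:,1],P[:,2]+z0]
def crop(pts,r,c,h,w,x0,y0):
    p=np.array(pts,float)-[x0,y0]
    return np.c_[(p[:,0]+.5)*w/400-.5+c,(p[:,1]+.5)*h/300-.5+r]
E
cat > fit.py <<'E'
from h import *
# fixture: x,y,yaw ; latch angle
ft=[(0,0,92),(125,75,25),(125,-75,25),(-75,-75,25),(-75,75,25)]
ot=crop([(593,160),(453,88),(592,24),(686,212),(541,277)],155,333,90,120,400,0)
fs=[(0,0,92),(0,46,39),(0,-46,39),(-75,75,25),(125,75,25),(125,-75,25),(-75,-75,25)]
os_=crop([(569,379),(537,400),(602,488),(430,427),(664,333),(778,466),(523,578)],225,275,82,110,400,300)
def res(p,which="ts"):
    r=[]
    if "t" in which:r.append(proj("top",W(p,ft))-ot)
    if "s" in which:r.append(proj("side",W(p,fs))-os_)
    return np.vstack(r)
for w in("t","s","ts"):
    q=least_squares(lambda p:res(p,w).ravel(),[500,-180,.4],x_scale=[10,10,.1],loss="soft_l1").x;print("fix",w,q.round(3));
print(res(q).round(1).tolist())
def sq(a):return [(-a,-a,9),(a,-a,9),(a,a,9),(-a,a,9)]
oc=crop([(193,74),(276,134),(207,227),(123,167),(185,36),(326,133),(220,270),(80,170),(148,108),(256,189)],173,205,60,80,0,0)
os2=crop([(228,372),(133,469),(255,510),(318,447),(82,482),(265,545),(372,442)],150,280,45,60,0,300)
def C(p):
    # image order top,right,bottom,left at yaw~: use local corners
    a=p[3]; L=[(1,1),(1,-1),(-1,-1),(-1,1)]
    return [(a*x,a*y,9) for x,y in L],[(55*x,55*y,8) for x,y in L]
def rc(p,w="ts"):
    co,cn=C(p);r=[]
    if "t" in w:r.append(proj("top",W(p,co+cn+[(0,45,8),(0,-45,8)]))-oc)
    if "s" in w:r.append(proj("side",W(p,[(0,0,58),co[3],co[2],co[1],cn[3],cn[2],cn[1]]))-os2)
    return np.vstack(r)
for w in("t","s","ts"):
  for y0 in (-.6,0,.6,1.2):
    s=least_squares(lambda p:rc(p,w).ravel(),[500,200,y0,37],x_scale=[10,10,.1,5],loss="soft_l1")
    if s.cost<20:print("car",w,s.x.round(3),s.cost)
    if w=="ts" and s.cost<20:print(rc(s.x).round(1).tolist())
# latch: bar tip & wing
lt=crop([(500,115)],155,333,90,120,400,0);
P=W(q,[(90,0,42.5),(90,0,72.5),(90,52,42.5)]);print("pivot px zoom",((proj("top",P)-[333,155]+.5)/.3).round(),"side",((proj("side",P)-[275,225])/.275+[0,0]).round(), P.round(1))
E
python3 fit.py
```

```text
fix t [ 5.11218e+02 -2.05164e+02  4.31000e-01]
fix s [ 5.13082e+02 -2.10509e+02  4.24000e-01]
fix ts [ 5.12614e+02 -2.08069e+02  4.29000e-01]
[[0.9, -0.1], [-0.3, -1.5], [1.2, -1.3], [1.6, -0.1], [1.0, 0.4], [-0.5, 1.0], [-0.3, -0.8], [0.0, -0.8], [-2.3, -1.0], [0.2, -1.4], [1.3, -2.1], [-0.6, -0.3]]
car t [522.261 235.601  -0.614  34.574] 2.450595634902898
car t [522.261 235.601  -0.614  34.574] 2.450595634902907
car t [522.261 235.601  -0.614  34.574] 2.450595634902922
car t [522.261 235.601  -0.614  34.574] 2.450595634902899
car s [523.311 237.933   0.957  34.612] 0.8238814974234514
car s [523.311 237.933   0.957  34.612] 0.8238814974234847
car s [523.311 237.933   0.957  34.612] 0.823881497423562
car s [523.311 237.933   0.957  34.612] 0.8238814974234354
pivot px zoom [[144.  81.]
 [149.  73.]
 [ 93. 103.]] side [[279.  87.]
 [281.  56.]
 [240.  43.]] [[ 594.5 -170.7   42.5]
 [ 594.5 -170.7   72.5]
 [ 572.9 -123.4   42.5]]
```

carry_out:
  series:
    - [0.7, 0.6, 0, 0.6]
    - [0.7, 0.6, 0, 0.6]
    - [0.7, 0.6, 0, 0.6]
    - [0.7, 0.6, 0, 0.6]
    - [0.7, 0.6, 0, 0.6]
  fingers: -1

```text
t: 1.1
eef_pos: [333.1, -453.7, 214.8]
tcp_rot: [3.141, 0.0, 0.57]
ft_force: [0.2, -0.0, 0.5]
opening: 1.003
grip_force: 0.0
```

carry_out:
  series:
    - [0.2, 0.8, 0, 0.6]
    - [0.2, 0.8, 0, 0.6]
    - [0.2, 0.8, 0, 0.6]
    - [0.2, 0.8, 0, 0.6]
    - [0.2, 0.8, 0, 0.6]

```text
t: 1.6
eef_pos: [382.1, -253.5, 214.8]
tcp_rot: [3.141, 0.0, 0.884]
ft_force: [1.2, -0.1, 0.7]
opening: 1.0
grip_force: 0.0
```

carry_out:
  series:
    - [0.3, 0.8, 0, 0]
    - [0.3, 0.8, 0, 0]
    - [0.3, 0.8, 0, 0]
    - [0.3, 0.8, 0, 0]
    - [0.3, 0.8, 0, 0]

```text
t: 2.1
eef_pos: [457.4, -53.3, 214.9]
tcp_rot: [3.141, -0.0, 0.882]
ft_force: [1.0, -1.1, -0.1]
opening: 1.001
grip_force: 0.0
```

carry_out:
  series:
    - [0.22, 0.97, 0, 0.24]
    - [0.22, 0.97, 0, 0.24]
    - [0.22, 0.97, 0, 0.24]
    - [0.22, 0.97, -0.2, 0]
    - [0.22, 0.97, -0.2, 0]

```text
t: 2.6
eef_pos: [511.9, 188.4, 195.1]
tcp_rot: [3.141, -0.001, 0.958]
ft_force: [2.0, -0.5, -0.4]
opening: 1.0
grip_force: 0.0
```

carry_out:
  series:
    - [0.22, 0.95, -0.4, 0]
    - [0, 0, -0.8, 0]
    - [0, 0, -0.6, 0]
    - [0, 0, 0, 0]
    - [0, 0, 0, 0]

```text
t: 3.1
eef_pos: [522.3, 231.2, 106.5]
tcp_rot: [-3.142, 0.0, 0.957]
ft_force: [0.3, -0.7, 0.7]
opening: 1.004
grip_force: 0.0
```

```bash
python3 - <<'E'
from cell import env
import cv2,numpy as np
t=env.read_camera("top")[:,:,::-1].copy();s=env.read_camera("side")[:,:,::-1].copy()
cv2.imwrite("pics/top1.png",t);cv2.imwrite("pics/side1.png",s)
def c(im,r,cc,h,w):return cv2.resize(im[r:r+h,cc:cc+w],(400,300),interpolation=cv2.INTER_CUBIC)
cv2.imwrite("pics/z2.png",np.vstack([np.hstack([c(t,153,205,90,120),c(t,158,338,81,108)]),np.hstack([c(s,120,265,75,100),c(s,225,275,82.5.__int__(),110)])]))
x=env.state();print(x["t"],x["eef_pos"],x["tcp_rot"],x["joints"])
E
```

```text
3.2 [522.96793486 231.18277133 107.74964771] [ 3.13996063e+00 -2.03887609e-03  9.56996957e-01] [ 3.00744896e-01  5.45225286e-01  1.80220690e+00 -6.88768609e-05
  7.91549316e-01  9.14594269e-01]
```

View pics/z2.png

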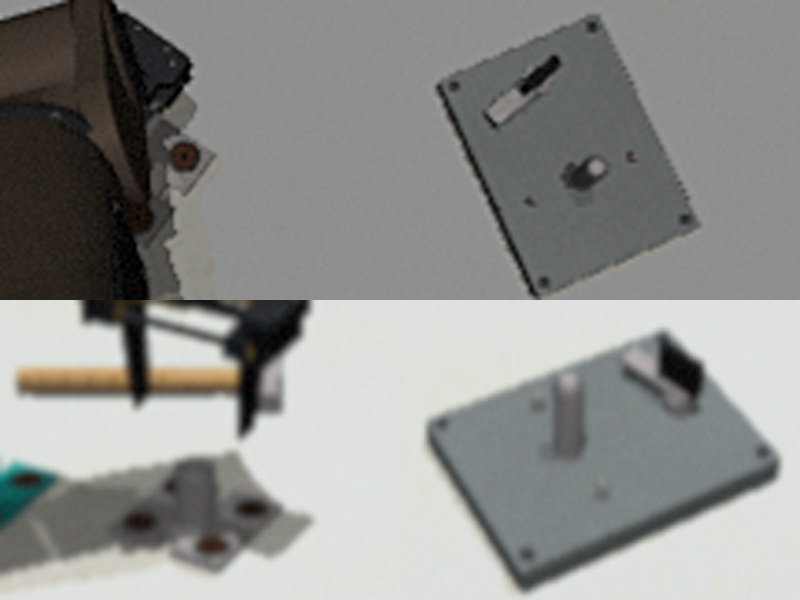

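```bash
cat > fit2.py <<'E'
from h import *
box=[(x,y,z) for x in(-75,125) for y in(-75,75) for z in(0,25)]
im={n:cv2.imread(f"pics/{n}1.png").astype(float) for n in("top","side")}
roi={"top":(150,250,335,430),"side":(225,310,275,388)}
K=8
def hull(n,p,pts=box):
    r0,r1,c0,c1=roi[n];u=(proj(n,W(p,pts))-[c0,r0]+.5)*K
    h=cv2.convexHull(u.astype(np.float32));m=np.zeros(((r1-r0)*K,(c1-c0)*K),np.uint8)
    cv2.fillConvexPoly(m,np.round(h*16).astype(np.int32),255,shift=4)
    return cv2.resize(m,(c1-c0,r1-r0),interpolation=cv2.INTER_AREA)/255.
def cost(p,ns):
    s=0
    for n in ns:
        r0,r1,c0,c1=roi[n];I=im[n][r0:r1,c0:c1];m=hull(n,p);t=hull(n,p,[b for b in box if b[2]==25])
        A=np.stack([t,m-t,1-m],-1).reshape(-1,3);Y=I.reshape(-1,3)
        X=np.linalg.lstsq(A,Y,rcond=None)[0];d=np.abs(Y-A@X).sum(1);s+=np.minimum(d,60).mean()
    return s
from scipy.optimize import minimize
for ns in(["top"],["side"],["top","side"]):
    f=lambda v:cost([512+v[0],-208+v[1],.43+v[2]/50],ns)
    r=minimize(f,[0,0,0],method="Nelder-Mead",options=dict(initial_simplex=[[-3,-3,-2],[4,-1,0],[-1,4,0],[0,0,3]],xatol=.05,fatol=1e-4))
    print(ns,r.x[0]+512,r.x[1]-208,.43+r.x[2]/50,r.fun)
def px(n,x,y,r,c,h,w,x0,y0):return crop([(x,y)],r,c,h,w,x0,y0)[0]
a=px("top",597,166,158,338,81,108,400,0);b=px("side",569,379,225,275,82,110,400,300)
def tri(n,u,z):
    return least_squares(lambda q:(proj(n,[[q[0],q[1],z]])[0]-u),[512,-208]).x
print("arbor tip top",tri("top",a,92),"side",tri("side",b,92))
for nm,u in(("pin+",(537,400)),("pin-",(602,488))):print(nm,tri("side",px("s",*u,225,275,82,110,400,300),39))
for nm,u in(("pin+",(531,201)),("pin-",(631,157))):print(nm,"top",tri("top",px("t",*u,158,338,81,108,400,0),37))
# finger tips
g=crop([(140,403),(243,437)],120,265,75,100,0,300);y=np.array([np.cos(-.614),np.sin(-.614),0])
print("tips obs",g.round(1).tolist(),"pred",proj("side",[np.array([523,231.2,107.7])-53.5*y,np.array([523,231.2,107.7])+53.5*y]).round(1).tolist())
E
python3 fit2.py
```

```text
['top'] 512.5539282241875 -206.10188363527806 0.418334330271891 7.905763803987755
['side'] 513.8423205421391 -202.81282582043127 0.4244815114711301 15.30810498452064
['top', 'side'] 514.0358459009492 -203.8205577450931 0.41750270564676006 24.28512655797333
arbor tip top [ 512.92891684 -206.18622297] side [ 514.02613367 -204.8591408 ]
pin+ [ 494.19291161 -169.10296927]
pin- [ 531.49718133 -252.29861271]
pin+ top [ 492.12693791 -161.7860756 ]
pin- top [ 529.43961173 -245.05562902]
tips obs [[299.6, 145.4], [325.4, 153.9]] pred [[299.6, 145.0], [327.6, 153.2]]
```

carry_out:
  series:
    - [0, 0.11, 0, 0]
    - [0, 0, -0.5, 0]
    - [0, 0, -0.5, 0]
    - [0, 0, -0.4, 0]
    - [0, 0, -0.32, 0]

```text
t: 3.7
eef_pos: [522.5, 237.0, 20.1]
tcp_rot: [3.141, -0.001, 0.957]
ft_force: [0.3, -0.2, 0.8]
opening: 1.002
grip_force: 0.0
```

carry_out:
  series:
    - [0, 0, 0, 0]
    - [0, 0, 0, 0]
    - [0, 0, 0, 0]
    - [0, 0, 0, 0]
    - [0, 0, 0, 0]
  fingers: 1

```text
t: 4.2
eef_pos: [522.4, 236.8, 20.7]
tcp_rot: [3.141, -0.001, 0.958]
ft_force: [-0.3, -0.3, 0.4]
opening: 0.639
grip_force: 0.0
```

carry_out:
  series:
    - [0, 0, 0, 0]
    - [0, 0, 0, 0]
    - [0, 0, 0.1, 0]
    - [0, 0, 0.2, 0]
    - [0, 0, 0.2, 0]

```text
t: 4.7
eef_pos: [521.8, 236.6, 45.6]
tcp_rot: [-3.141, 0.001, 0.957]
ft_force: [0.0, 0.5, -3.6]
opening: 0.363
grip_force: 30.0
```

carry_out:
  series:
    - [0, 0, -0.08, 0]
    - [0, 0, -0.06, 0]
    - [0, 0, -0.04, 0]
    - [0, 0, 0, 0]
    - [0, 0, 0, 0]

```text
t: 5.2
eef_pos: [521.9, 236.6, 35.6]
tcp_rot: [-3.141, 0.001, 0.958]
ft_force: [-0.8, 0.0, -3.3]
opening: 0.36
grip_force: 30.0
```

```bash
python3 - <<'E'
from cell import env
import cv2,numpy as np
s=env.read_camera("side")[:,:,::-1].copy();cv2.imwrite("pics/side2.png",s)
x=env.state();print(x["t"],x["eef_pos"],x["ft_force"],x["opening"])
cv2.imwrite("pics/z3.png",cv2.resize(s[130:205,265:365],(800,600),interpolation=cv2.INTER_CUBIC))
E
```

```text
5.25 [522.00247189 236.63965898  35.73383631] [-0.87602169 -0.41240139 -4.30323006] 0.36149272260745013
```

View pics/z3.png

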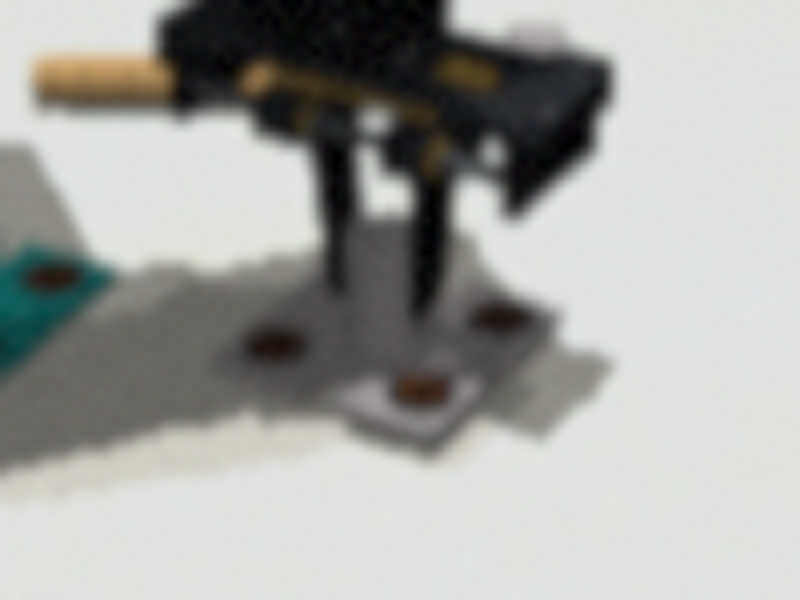

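```bash
python3 - <<'E'
from h import *
for z in(0,5,10,15,20):
    p=[522.4,236.7,-.614]
    q=proj("side",W(p,[(-55,-55,0),(55,-55,0),(0,0,58)],z)); print(z,(((q-[265,130]+.5)*8)-.5).round().tolist())
E
```

```text
0 [[215.0, 395.0], [437.0, 471.0], [390.0, 254.0]]
5 [[214.0, 385.0], [437.0, 461.0], [390.0, 243.0]]
10 [[213.0, 375.0], [437.0, 451.0], [390.0, 233.0]]
15 [[213.0, 366.0], [436.0, 441.0], [390.0, 223.0]]
20 [[212.0, 356.0], [436.0, 431.0], [389.0, 212.0]]
```

carry_out:
  series:
    - [0, 0, -0.04, 0]
    - [0, 0, -0.04, 0]
    - [0, 0, -0.02, 0]
    - [0, 0, 0, 0]
    - [0, 0, 0, 0]

```text
t: 5.75
eef_pos: [522.1, 236.7, 31.0]
tcp_rot: [3.142, 0.0, 0.957]
ft_force: [0.0, -0.5, -4.0]
opening: 0.361
grip_force: 30.0
```

carry_out:
  series:
    - [0, 0, -0.03, 0]
    - [0, 0, -0.03, 0]
    - [0, 0, 0, 0]
    - [0, 0, 0, 0]
    - [0, 0, 0, 0]

```text
t: 6.25
eef_pos: [522.1, 236.7, 28.0]
tcp_rot: [3.142, 0.0, 0.958]
ft_force: [0.3, -0.9, -3.9]
opening: 0.361
grip_force: 30.0
```

carry_out:
  series:
    - [0, 0, -0.03, 0]
    - [0, 0, -0.03, 0]
    - [0, 0, 0, 0]
    - [0, 0, 0, 0]
    - [0, 0, 0, 0]

```text
t: 6.75
eef_pos: [522.3, 236.8, 26.6]
tcp_rot: [3.141, -0.001, 0.957]
ft_force: [-3.9, -1.4, 16.4]
opening: 0.362
grip_force: 30.0
```

carry_out:
  series:
    - [0, 0, 0.2, 0]
    - [0, 0, 0.6, 0]
    - [0, 0, 0.7, 0]
    - [0, 0, 0.7, 0]
    - [0, 0, 0.5, 0]

```text
t: 7.25
eef_pos: [522.3, 236.8, 162.5]
tcp_rot: [3.14, -0.002, 0.958]
ft_force: [-0.4, -0.9, -5.0]
opening: 0.363
grip_force: 30.0
```

carry_out:
  series:
    - [0, -0.4, 0, 0.6]
    - [0, -0.6, 0, 0.8]
    - [0, -0.6, 0, 0.8]
    - [0, -0.6, 0, 0.8]
    - [0, -0.6, 0, 0.8]

```text
t: 7.75
eef_pos: [521.8, 95.6, 160.3]
tcp_rot: [3.141, -0.0, 1.359]
ft_force: [0.3, 0.5, -3.8]
opening: 0.364
grip_force: 30.0
```

carry_out:
  series:
    - [0, -0.6, 0, 0.8]
    - [0, -0.6, 0, 0.8]
    - [0, -0.6, 0, 0.8]
    - [0, -0.6, 0, 0.8]
    - [0, -0.6, 0, 0.8]

```text
t: 8.25
eef_pos: [521.8, -54.5, 160.2]
tcp_rot: [3.141, 0.0, 1.778]
ft_force: [-0.6, 0.8, -4.2]
opening: 0.363
grip_force: 30.0
```

carry_out:
  series:
    - [0, -0.6, 0, 0.8]
    - [0, -0.6, 0, 0.8]
    - [-0.05, -0.6, 0, 0.4]
    - [0, -0.3, 0, 0]
    - [0, 0, 0, 0]

```text
t: 8.75
eef_pos: [519.5, -159.8, 160.0]
tcp_rot: [3.141, 0.0, 1.98]
ft_force: [0.4, -0.7, -3.4]
opening: 0.361
grip_force: 30.0
```

carry_out:
  series:
    - [-0.06, -0.4, 0, 0.1]
    - [-0.06, -0.4, 0, 0]
    - [0, -0.11, 0, 0]
    - [0, 0, -0.4, 0]
    - [0, 0, 0, 0]

```text
t: 9.25
eef_pos: [512.8, -202.4, 138.4]
tcp_rot: [-3.14, -0.003, 1.994]
ft_force: [-0.3, 0.2, -4.4]
opening: 0.362
grip_force: 30.0
```

```bash
python3 - <<'E'
from h import *
t=env.read_camera("top")[:,:,::-1].copy();s=env.read_camera("side")[:,:,::-1].copy()
cv2.imwrite("pics/top3.png",t);cv2.imwrite("pics/side3.png",s)
def c(im,r,cc,h,w):return cv2.resize(im[r:r+h,cc:cc+w],(400,600),interpolation=cv2.INTER_CUBIC)
cv2.imwrite("pics/z4.png",np.hstack([c(t,150,345,120,80),c(s,170,275,135,90)]))
x=env.state();print(x["t"],x["eef_pos"],x["tcp_rot"][2])
E
```

```text
9.35 [ 513.63411567 -202.85274873  140.07861348] 1.9945415376969469
```

View pics/z4.png

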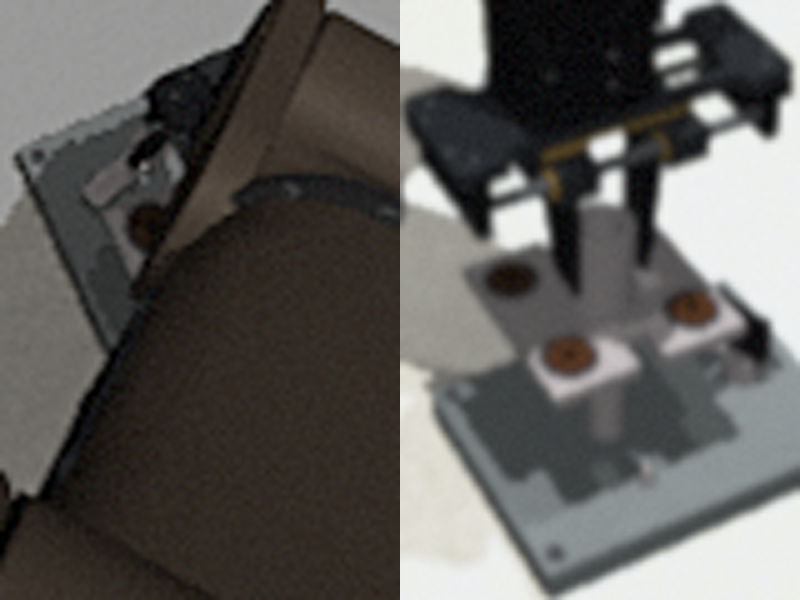

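```bash
python3 - <<'E'
from h import *
o=crop([(512,278),(569,355),(691,307)],170,275,135,90,400,0)
o=np.array([[275+(x-400+.5)*.225-.5,170+(y+.5)*.225-.5] for x,y in[(512,278),(569,355),(691,307),(607,217),(543,402),(632,377),(748,322)]])
a=34.6
for zc in(112,114):
  f=lambda p:(proj("side",W(p,[(-a,a,10),(-a,-a,10),(a,-a,10),(0,0,58),(-55,-55,0),(-7.5,-55,0),(55,-55,0)],zc))-o)
  q=least_squares(lambda p:f(p).ravel(),[513,-203,.42],x_scale=[5,5,.1],loss="soft_l1").x;print(zc,q,f(q).round(1).tolist())
q=proj("side",W([514,-204.9,.42],[(0,46,39),(0,-46,39),(0,0,25),(0,0,92)]));print(((q-[275,170]+.5)/.225+[400,0]).round())
E
```

```text
112 [ 5.11544064e+02 -1.96719614e+02  3.83562587e-01] [[0.4, -1.9], [0.1, -0.9], [-0.3, 0.4], [-1.7, 0.5], [1.6, 0.6], [0.8, -0.7], [-1.2, 2.8]]
114 [ 5.11413672e+02 -1.98800989e+02  3.82653611e-01] [[0.3, -1.9], [0.0, -0.8], [-0.3, 0.4], [-1.6, 0.4], [1.6, 0.7], [0.8, -0.7], [-1.1, 2.9]]
[[569. 359.]
 [649. 466.]
 [608. 428.]
 [607. 341.]]
```

carry_out:
  series:
    - [0, -0.05, 0, 0]
    - [0, 0, -0.2, 0]
    - [0, 0, -0.15, 0]
    - [0, 0, 0, 0]
    - [0, 0, 0, 0]

```text
t: 9.85
eef_pos: [513.5, -206.2, 122.2]
tcp_rot: [-3.141, -0.001, 1.994]
ft_force: [0.8, -0.4, -2.7]
opening: 0.361
grip_force: 30.0
```

carry_out:
  series:
    - [0, 0, -0.06, 0]
    - [0, 0, -0.06, 0]
    - [0, 0, -0.04, 0]
    - [0, 0, 0, 0]
    - [0, 0, 0, 0]

```text
t: 10.35
eef_pos: [513.6, -206.3, 114.5]
tcp_rot: [3.142, -0.0, 1.994]
ft_force: [0.1, -0.5, -3.3]
opening: 0.363
grip_force: 30.0
```

carry_out:
  series:
    - [0, 0, -0.06, 0]
    - [0, 0, -0.06, 0]
    - [0, 0, 0, 0]
    - [0, 0, 0, 0]
    - [0, 0, 0, 0]

```text
t: 10.85
eef_pos: [513.6, -206.3, 108.5]
tcp_rot: [3.142, -0.0, 1.994]
ft_force: [-1.0, -0.2, -4.3]
opening: 0.361
grip_force: 30.0
```

carry_out:
  series:
    - [0, 0, -0.05, 0]
    - [0, 0, -0.05, 0]
    - [0, 0, 0, 0]
    - [0, 0, 0, 0]
    - [0, 0, 0, 0]

```text
t: 11.35
eef_pos: [513.6, -206.3, 103.4]
tcp_rot: [3.142, -0.0, 1.994]
ft_force: [0.7, 0.2, -4.5]
opening: 0.361
grip_force: 30.0
```

carry_out:
  series:
    - [0, 0, -0.1, 0]
    - [0, 0, -0.15, 0]
    - [0, 0, -0.15, 0]
    - [0, 0, -0.15, 0]
    - [0, 0, 0, 0]

```text
t: 11.85
eef_pos: [513.6, -206.4, 74.8]
tcp_rot: [-3.141, -0.0, 1.994]
ft_force: [1.7, -1.2, -5.3]
opening: 0.363
grip_force: 30.0
```

```bash
python3 - <<'E'
from h import *
s=env.read_camera("side")[:,:,::-1].copy()
cv2.imwrite("pics/z5.png",cv2.resize(s[195:310,270:390],(626,600),interpolation=cv2.INTER_CUBIC))
x=env.state();print(x["t"],x["eef_pos"],x["ft_force"])
E
```

```text
11.9 [ 513.61804089 -206.33713645   75.29157904] [ 1.68754457 -0.61471066 -5.68347173]
```

View pics/z5.png

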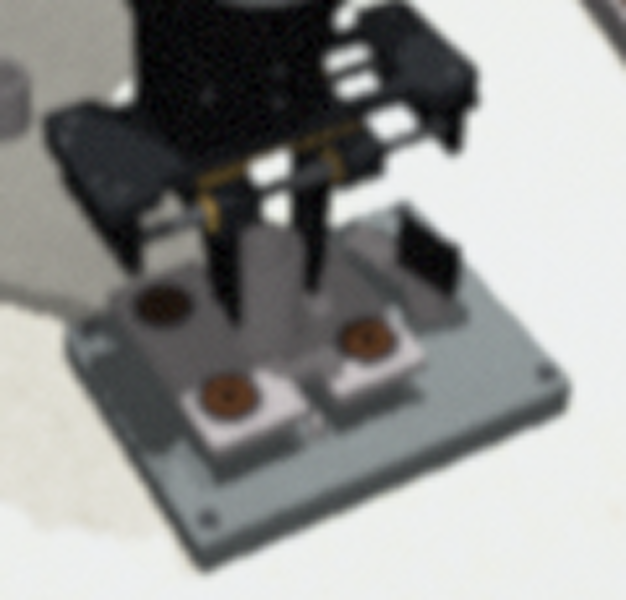

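The sleeve is on the arbor and the near notch at about (318,400) lines up with its pin at (318,425). I'll keep lowering slowly.

carry_out:
  series:
    - [0, 0, -0.08, 0]
    - [0, 0, -0.08, 0]
    - [0, 0, -0.06, 0]
    - [0, 0, 0, 0]
    - [0, 0, 0, 0]

```text
t: 12.4
eef_pos: [513.6, -206.3, 64.9]
tcp_rot: [3.141, 0.0, 1.994]
ft_force: [1.6, -1.5, -5.1]
opening: 0.363
grip_force: 30.0
```

carry_out:
  series:
    - [0, 0, -0.06, 0]
    - [0, 0, -0.06, 0]
    - [0, 0, -0.04, 0]
    - [0, 0, 0, 0]
    - [0, 0, 0, 0]

```text
t: 12.9
eef_pos: [513.6, -206.3, 56.8]
tcp_rot: [3.142, -0.0, 1.994]
ft_force: [2.0, -0.7, -4.7]
opening: 0.362
grip_force: 30.0
```

carry_out:
  series:
    - [0, 0, -0.03, 0]
    - [0, 0, -0.03, 0]
    - [0, 0, -0.02, 0]
    - [0, 0, 0, 0]
    - [0, 0, 0, 0]

```text
t: 13.4
eef_pos: [513.6, -206.3, 52.9]
tcp_rot: [3.142, -0.0, 1.994]
ft_force: [2.1, -0.8, -5.7]
opening: 0.362
grip_force: 30.0
```

carry_out:
  series:
    - [0, 0, -0.01, 0]
    - [0, 0, -0.01, 0]
    - [0, 0, 0, 0]
    - [0, 0, 0, 0]
    - [0, 0, 0, 0]

```text
t: 13.9
eef_pos: [513.6, -206.3, 52.0]
tcp_rot: [3.141, 0.0, 1.994]
ft_force: [3.0, -0.5, -3.7]
opening: 0.361
grip_force: 30.0
```

carry_out:
  series:
    - [0, 0, -0.01, 0]
    - [0, 0, -0.01, 0]
    - [0, 0, -0.01, 0]
    - [0, 0, 0, 0]
    - [0, 0, 0, 0]

```text
t: 14.4
eef_pos: [513.6, -206.3, 51.6]
tcp_rot: [3.141, 0.001, 1.994]
ft_force: [-2.5, 1.1, 12.5]
opening: 0.364
grip_force: 30.0
```

carry_out:
  series:
    - [0, 0, 0, 0]
    - [0, 0, 0, 0]
    - [0, 0, 0, 0]
    - [0, 0, 0, 0]
    - [0, 0, 0, 0]
  fingers: -0.2

```text
t: 14.9
eef_pos: [513.5, -206.3, 50.3]
tcp_rot: [-3.142, -0.0, 1.994]
ft_force: [0.1, -0.0, 0.8]
opening: 0.599
grip_force: 0.0
```

carry_out:
  series:
    - [0, 0, 0.1, 0]
    - [0, 0, 0.3, 0]
    - [0, 0, 0.5, 0]
    - [0, 0, 0.6, 0]
    - [0, 0, 0.4, 0]

```text
t: 15.4
eef_pos: [513.8, -206.4, 147.6]
tcp_rot: [3.141, 0.001, 1.994]
ft_force: [-0.3, 0.4, 0.1]
opening: 0.6
grip_force: 0.0
```

```bash
python3 - <<'E'
from h import *
s=env.read_camera("side")[:,:,::-1].copy();t=cv2.imread("pics/top1.png")
z=lambda a:cv2.resize(a,(400,600),interpolation=cv2.INTER_CUBIC)
cv2.imwrite("pics/side6.png",s)
cv2.imwrite("pics/z6.png",np.hstack([z(s[210:300,310:370]),z(t[164:200,358:382])]))
x=env.state();print(x["t"],x["eef_pos"],x["ft_force"])
E
```

```text
15.45 [ 514.75279981 -206.88189073  150.0982002 ] [ 0.24348789 -0.6240303   2.79949814]
```

View pics/z6.png

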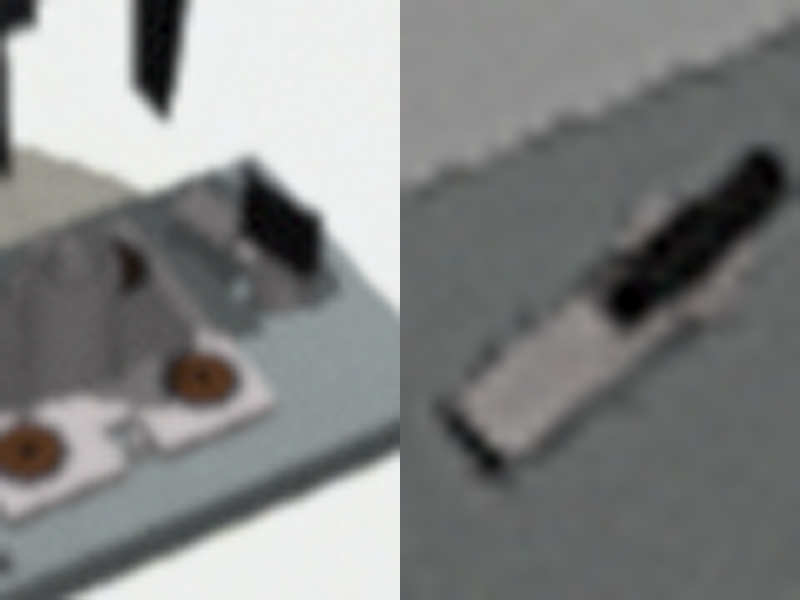

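```bash
python3 - <<'E'
from h import *
c=lambda x,y:np.array([358+(x-400+.5)*.06-.5,164+(y+.5)*.06-.5])
tri=lambda u,z:least_squares(lambda q:(proj("top",[[q[0],q[1],z]])[0]-u),[590,-170]).x
w1,w2=tri(c(622,312),72.5),tri(c(775,155),72.5);b=tri(c(490,430),42.5)
ax=(w1-w2);L=np.hypot(*ax);d=ax/L;piv=w2+d*16
print(w1,w2,"len",L,"dir",np.arctan2(d[1],d[0]),"piv",piv,"bar tip",b, b-piv,np.hypot(*(b-piv)),np.arctan2(*(b-piv)[::-1]))
P=np.array([513.6,-206.2])+90*np.array([np.cos(.42),np.sin(.42)]);print(P,np.arctan2(*(b-P)[::-1]),np.hypot(*(b-P)))
E
```

```text
[ 576.82416306 -151.74130619] [ 605.95494606 -179.77817816] len 40.43103644648721 dir 2.3753272945149955 piv [ 594.42685851 -168.68299013] bar tip [ 560.90658775 -131.32639118] [-33.52027076  37.35659896] 50.19087603636038 2.302120596096383
[ 595.77800463 -169.50155922] 2.310997288294188 51.70453723382392
```

carry_out:
  series:
    - [0.4, 0.19, 0, 0.8]
    - [0.4, 0.19, 0, 0.8]
    - [0.4, 0.19, 0, 0.8]
    - [0.41, 0.18, 0, 0.8]
    - [0, 0, 0, 0]

```text
t: 15.95
eef_pos: [595.7, -167.9, 145.2]
tcp_rot: [3.141, 0.001, 2.333]
ft_force: [-0.2, -0.1, -0.2]
opening: 0.601
grip_force: 0.0
```

carry_out:
  series:
    - [0, 0, -0.5, 0]
    - [0, 0, -0.4, 0]
    - [0, 0, -0.1, 0]
    - [0, 0, 0, 0]
    - [0, 0, 0, 0]

```text
t: 16.45
eef_pos: [594.2, -169.1, 96.3]
tcp_rot: [3.141, 0.001, 2.329]
ft_force: [0.0, 0.3, -0.8]
opening: 0.599
grip_force: 0.0
```

carry_out:
  series:
    - [0.02, 0, -0.3, 0]
    - [0, 0, -0.3, 0]
    - [0, 0, -0.24, 0]
    - [0, 0, -0.1, 0]
    - [0, 0, 0, 0]

```text
t: 16.95
eef_pos: [594.6, -168.6, 47.3]
tcp_rot: [-3.141, -0.002, 2.329]
ft_force: [-0.1, -0.4, 0.4]
opening: 0.602
grip_force: 0.0
```

carry_out:
  series:
    - [0, 0, 0, 0]
    - [0, 0, 0, 0]
    - [0, 0, 0, 0]
    - [0, 0, 0, 0]
    - [0, 0, 0, 0]
  fingers: 1

```text
t: 17.45
eef_pos: [595.2, -168.8, 48.7]
tcp_rot: [3.141, 0.0, 2.329]
ft_force: [0.9, -0.2, 0.6]
opening: 0.237
grip_force: 0.0
```

carry_out:
  series:
    - [0, 0, 0, 0]
    - [0, 0, 0, 0]
    - [0, 0, 0, 0]
    - [0, 0, 0, 0]
    - [0, 0, 0, 0]

```text
t: 17.95
eef_pos: [595.4, -168.3, 48.6]
tcp_rot: [3.141, 0.0, 2.329]
ft_force: [2.7, 4.4, 0.8]
opening: 0.102
grip_force: 30.0
```

carry_out:
  series:
    - [0, 0, 0, 0.4]
    - [0, 0, 0, 0.7]
    - [0, 0, 0, 0.8]
    - [0, 0, 0, 0.8]
    - [0, 0, 0, 0.5]

```text
t: 18.45
eef_pos: [595.1, -168.7, 48.6]
tcp_rot: [3.141, -0.0, 2.668]
ft_force: [-1.3, 1.4, 1.2]
opening: 0.1
grip_force: 30.0
```

carry_out:
  series:
    - [0, 0, 0, 0.7]
    - [0, 0, 0, 0.8]
    - [0, 0, 0, 0.8]
    - [0, 0, 0, 0.8]
    - [0, 0, 0, 0.5]

```text
t: 18.95
eef_pos: [594.9, -169.4, 48.6]
tcp_rot: [-3.141, -0.0, 3.045]
ft_force: [-1.7, -3.7, 2.0]
opening: 0.103
grip_force: 30.0
```

carry_out:
  series:
    - [0, 0, 0, 0.7]
    - [0, 0, 0, 0.8]
    - [0, 0, 0, 0.8]
    - [0, 0, 0, 0.8]
    - [0, 0, 0, 0.7]

```text
t: 19.45
eef_pos: [595.0, -170.1, 48.6]
tcp_rot: [-3.14, -0.0, -2.84]
ft_force: [-2.2, -8.7, 0.8]
opening: 0.1
grip_force: 30.0
```

carry_out:
  series:
    - [0, 0, 0, 0.5]
    - [0, 0, 0, 0.3]
    - [0, 0, 0, 0.2]
    - [0, 0, 0, 0]
    - [0, 0, 0, 0]

```text
t: 19.95
eef_pos: [595.0, -170.3, 48.6]
tcp_rot: [-3.14, -0.0, -2.739]
ft_force: [-2.4, -8.4, -0.2]
opening: 0.103
grip_force: 30.0
```

```bash
python3 - <<'E'
from h import *
x=env.state();print(x["eef_pos"],x["tcp_rot"],x["moment"],x["joints"][5])
E
```

```text
[ 595.02942261 -170.27198586   48.59529168] [-3.13989923e+00 -3.98710764e-04 -2.73881266e+00] [-1.46597873  0.11694527  0.02194807] -2.356697100757886
```

carry_out:
  series:
    - [0, -0.02, 0, 0.2]
    - [0, 0, 0, 0.2]
    - [0, 0, 0, 0.1]
    - [0, 0, 0, 0]
    - [0, 0, 0, 0]

```text
t: 20.45
eef_pos: [595.1, -170.3, 48.6]
tcp_rot: [-3.141, -0.0, -2.687]
ft_force: [-1.1, -5.9, 1.5]
opening: 0.106
grip_force: 30.3
```

```bash
python3 - <<'E'
from h import *
x=env.state();print(x["eef_pos"],x["tcp_rot"],x["moment"],x["joints"][5])
E
```

```text
[ 595.06985345 -170.3350682    48.58990534] [-3.14110826e+00 -5.41589974e-06 -2.68686654e+00] [-0.90362901  0.1678243  -0.54756216] -2.4104792187241113
```

carry_out:
  series:
    - [0, 0, 0, 0.2]
    - [0, 0, 0, 0.1]
    - [0, 0, 0, 0]
    - [0, 0, 0, 0]
    - [0, 0, 0, 0]

```text
t: 20.95
eef_pos: [595.0, -170.3, 48.6]
tcp_rot: [-3.141, 0.0, -2.656]
ft_force: [-1.6, -5.4, 2.4]
opening: 0.11
grip_force: 31.3
```

```bash
python3 - <<'E'
from h import *
x=env.state();print(x["eef_pos"],x["tcp_rot"],x["moment"],x["joints"][5])
E
```

```text
[ 595.04411172 -170.30777693   48.5812035 ] [-3.14127116e+00  1.66526419e-05 -2.65588533e+00] [-0.90108036  0.13779185 -0.73172599] -2.4416390676409847
```

carry_out:
  series:
    - [0, 0, 0, 0]
    - [0, 0, 0, 0]
    - [0, 0, 0, 0]
    - [0, 0, 0, 0]
    - [0, 0, 0, 0]
  fingers: 0.3

```text
t: 21.45
eef_pos: [595.1, -169.6, 48.4]
tcp_rot: [3.141, -0.0, -2.655]
ft_force: [-0.1, 0.4, 0.0]
opening: 0.351
grip_force: 0.0
```

carry_out:
  series:
    - [0, 0, 0.2, 0]
    - [0, 0, 0.5, 0]
    - [0, 0, 0.7, 0]
    - [0, 0, 0.7, 0]
    - [0, 0, 0.5, 0]

```text
t: 21.95
eef_pos: [595.4, -169.9, 181.6]
tcp_rot: [-3.14, 0.002, -2.655]
ft_force: [-0.5, 0.1, 0.4]
opening: 0.352
grip_force: 0.0
```

carry_out:
  series:
    - [0, 0.5, 0, 0]
    - [0, 0.8, 0, 0]
    - [0, 0.8, 0, 0]
    - [0, 0.8, 0, 0]
    - [0, 0.6, 0, 0]

```text
t: 22.45
eef_pos: [594.8, 7.3, 179.4]
tcp_rot: [-3.141, 0.001, -2.655]
ft_force: [-0.1, 0.5, 0.1]
opening: 0.351
grip_force: 0.0
```

carry_out:
  series:
    - [0, 0.6, 0, 0]
    - [0, 0.6, 0, 0]
    - [0, 0.6, 0, 0]
    - [0, 0, 0, 0]
    - [0, 0, 0, 0]

```text
t: 22.95
eef_pos: [595.0, 95.5, 179.0]
tcp_rot: [-3.141, 0.0, -2.654]
ft_force: [0.5, 0.1, -0.3]
opening: 0.352
grip_force: 0.0
```

```bash
python3 - <<'E'
from h import *
s=env.read_camera("side")[:,:,::-1].copy();t=env.read_camera("top")[:,:,::-1].copy()
z=lambda a:cv2.resize(a,(400,600),interpolation=cv2.INTER_CUBIC)
cv2.imwrite("pics/z7.png",np.hstack([z(s[180:318,285:377]),z(t[140:260,345:425])]))
x=env.state();print(x["t"],x["eef_pos"],x["ft_force"])
E
```

```text
23.05 [595.08839528  94.42591423 178.79454514] [ 0.55599189 -0.9826758  -0.56928158]
```

View pics/z7.png

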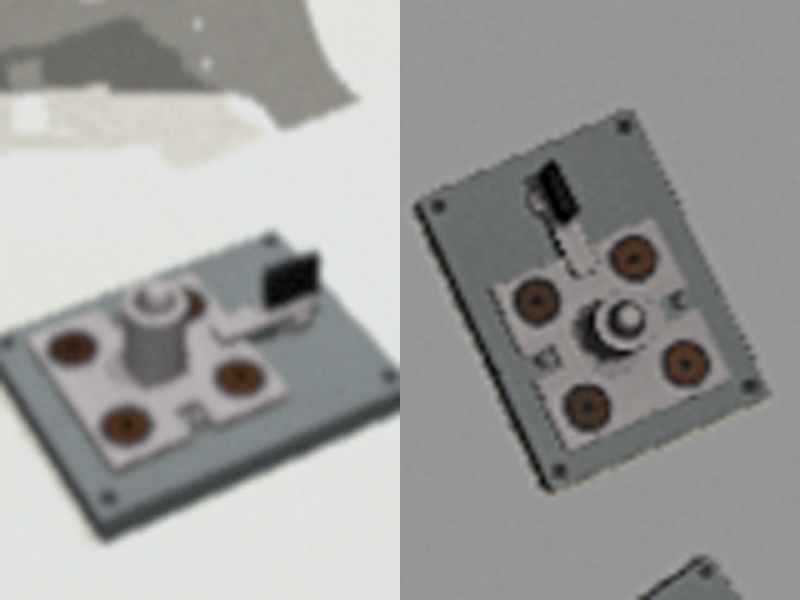

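The carrier lies flush on the base with both pins in its notches. The latch bar's tip, at about (582,265) in the crop, is over the plate's edge and points at the arbor. Nothing is touching the robot, so I'm handing the job in.

```bash
python3 -c "
from cell import env
print(env.job_done())"
```

```text
the job is handed in; nothing more can be done
None
```

The carrier is seated flush on the larger fixture with both pins in its notches, the latch is turned to its stop over the plate's edge, and the arm is clear; I handed the job in at about 23 s of the 51 s allowed.

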